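# Check the stop of the vial crimper's hand lever

### The job

Check the stop of the bench vial crimper before the next run of vials: with the fingers shut and beside the lever, press its hand lever in towards the fixed bar with the backs of the fingers until it meets its stop, short of the bar, and hold it there for about two seconds, firmly but without forcing it. Then ease the lever all the way back out with the fingers still against it, never letting it snap, and leave it clear. Grip nothing, touch only the outer side of the lever, not the bar, and leave the vials, jar and beaker where they stand.

Things in the scene. Friction and masses are not known exactly. Their poses are not given: they have to be found in the camera images.
- crimper: bench vial crimper, empty: grey foot 150 x 110 mm bolted to the bench, pillar at its back, round head at 93 to 148 mm height. Origin: on the bench under the head's axis, the lever's vertical pivot axis. +x points from head to pillar; the two handles, hand lever (+y side) and fixed bar, stick out side by side towards -x, level, 118 mm high, nothing above or below them but the bench
- grip_face (a point): middle of the outer face (turned away from the bar) of the lever's ribbed black rubber grip, 137 mm from the pivot axis, 118 mm high. Moves with the lever: x runs along the lever towards the pivot, y points out of the face away from the bar (press towards -y), z up
- fixed_bar: fixed steel bar with a round black rubber sleeve 21 mm thick, 92 to 184 mm from the pivot axis, 0.24 rad anticlockwise (from above) of the crimper's -x, 118 mm high; not to be touched. With the lever on its stop about 14 mm stay free between sleeve and lever at mid-length. Origin on the pivot axis at 118 mm height
- vial_0: small glass vial with an aluminium cap, 22 mm wide, 46 mm tall, loose, upright beside the head on the lever's side. Origin: centre of its underside
- vial_1: a second such vial, a little farther back. Origin: centre of its underside
- staining_jar: glass staining jar with a knobbed lid, 55 mm wide, 114 mm tall, loose, on the bar's side of the crimper. Origin: centre of its underside
- beaker: small beaker, 52 mm wide, 65 mm tall, loose, behind the crimper on the bar's side. Origin: centre of its underside
- crimp_lever: the hand lever: steel arm with a black rubber grip, the part to press: 90 mm long (92 to 182 mm from the pivot axis), then a rounded end bent outward, to 197 mm; 18 mm high; flat outer face 9 mm from the lever's middle line. Origin on the pivot axis at 118 mm height, axes as grip_face
- lever_turn (a joint): turn of the hand lever, rad: 0 fully out, 0.34 on its stop; grows anticlockwise from above, towards the bar. Out, the lever lies 0.34 rad clockwise of the crimper's -x; on its stop, along -x (47 mm of travel at mid-grip). A spring returns it: 2 N at mid-grip when out, 7 N near the stop; on the stop 13 N is firm, over 45 N forces it. Over 2.5 rad/s outward (0.34 m/s at mid-grip) is snapping

How it is judged:
On the way:
1. the lever is held on its stop, by the fingers against it, for one second (value of joint lever_turn above 0.33 rad and contact force between the fingers and crimp_lever above 3 N), for 1 s.
At the end, for the whole second after the job is handed in: the lever is fully out again (within 0.02 rad, 3 mm at mid-grip) and both vials, the jar and the beaker stand within 10 mm of where they were (value of joint lever_turn below 0.02 rad and distance of each of vial_0, vial_1, staining_jar, beaker from where it was at the start of the episode below 0.01 m); the robot touches nothing.
It fails at once if the lever is forced: more than 45 N on it (contact force between anything else and crimp_lever above 45 N).
It fails at once if the lever snaps back: faster than 2.5 rad/s outward (velocity of joint lever_turn below -2.5 rad/s).
It fails at once if the fixed bar is gripped or pushed (over 2 N) (contact force between anything else and fixed_bar above 2 N).
It fails at once if the lever is gripped or pulled: its bar-facing side is touched with over 2 N (contact force between anything else and crimp_lever_c0 above 2 N).
It fails at once if a vial, the jar or the beaker is moved more than 10 mm or lifted (distance of any of vial_0, vial_1, staining_jar, beaker from where it was at the start of the episode above 0.01 m).
It also fails if it takes over 51 s, if anything falls off the work surface, if the arm or the gripper's body presses on something with over 40 N, if the wrist force passes 120 N, or if a joint passes its speed limit or range.

### The arm

A 6-joint arm with a two-finger parallel gripper is mounted at the origin on a cart in front of the work surface, level with it; the furniture and walls round the work are solid. World frame = base frame: x ahead of the robot, y to its left, z up, the work surface at z = 0. Lengths are in m, angles in rad, forces in N, time in s.
With the tool pointing down it reaches from about 0.3 to 0.875 m from the base axis. Payload 6.4 kg.
Tool frame: the origin (TCP) lies where the fingers leave the gripper's body, on its centre line; the fingertips stand 73 mm ahead of it and the grasp point (between the pads) lies 54 mm ahead of it; z points along the fingers, y is the line along which they close (so a half turn about z gives the same grasp; the last joint's range is limited). The gripper opens to 85 mm and grips with 20 to 120 N. Pads are 22 mm wide; open, the fingers measure 114 mm over their backs; the gripper's body (76 mm by 85 mm) begins 54 mm behind the grasp point. The pads swing forward as they close: fully open they stand 13 mm farther back than shut.
Start: joints at [1.045, 0.181, 1.607, -0, 1.354, -0.206], TCP at [0.181, 0.546, 0.304] pointing down, gripper open.
Joint ranges: [-2.99, 2.99], [-0.89, 2.07], [0.3, 2.58], [-1.14, 4.28], [0, 2.63], [-3.12, 3.12]. Speed limits (rad/s): [2.57, 2.57, 3.01, 3.14, 3.14, 3.14].

### API

Orientations are given as a unit quaternion [w, x, y, z].
In Python, from bench import ctrl gives the robot as it stands.
- The arm moves only by the tool carry_out, never from a script. Its argument "steps" is one flat list of numbers, 7 for each row, row after row: the shift along the tool's x, y, z in m, then the turn, a rotation vector about the tool's x, y, z in rad, then the opening, from 0 (shut) to 1 (fully open). In form: [dx, dy, dz, wx, wy, wz, claw, dx, dy, dz, wx, wy, wz, claw, ...]. A call has 1 to 20 rows; each row is the pose to reach, as a shift and turn from the pose commanded when the call began, along the tool's axes at that moment; what a row does not reach only later rows make up. A row lasts 1/10 s, in which the tool goes at most 50 mm and 8.59 degrees, less where a joint would pass 70% of its speed; a pose out of reach is approached as far as the arm can. A call with a gripper value outside its range is refused whole. The fingers move at their own pace and stop on an object; the grip force is fixed at half the most. Time passes only in rows, so rows that repeat a pose let the fingers close. It gives the time, the measured TCP pose, the force, the opening and the grip force at its end, in the units of the state.
- ctrl.get_obs(): the state, without advancing time (a new reading comes with each control period).
- ctrl.camera(name): name is "scene" or "top"; returns the picture (420x560x3 uint8, red, green, blue); there is no depth.
- ctrl.camera_params(name): a dict with "vertical_fov" (degrees; the focal length in pixels is half the picture's height over the tangent of half this angle, whatever the lens; pixels are square), "cx", "cy" (the principal point, pixels), "k1" (the pictures are not rectified: a ray, as slopes to the right and down, at radius r is drawn at 1 + k1 r^2 times it, then the intrinsics apply), "cam_to_world" (4x4, takes a point from camera to world coordinates). Camera axes: x right, y down, z forward; pixel columns grow to the right and rows downward; lengths in m; the calibration is good to about 2 mm. A picture is of the moment at which its call begins. camera_params takes no time and is no camera call.
- ctrl.hand_in(): hands the job in; it is judged then, once.
The state is a dict: "time_s": time; "q": joint angles; "dq": joint speeds; "joint_efforts": joint torques, N m; "eef_pos": TCP position; "eef_rot": TCP orientation; "wrist_force": force on the tool from outside, world axes, zero at the start; "torque": the same for the moment, N m; "opening": opening from 0.0 (shut) to 1.0 (fully open); "grasp_force": force on a finger pad.
Only numpy, scipy, OpenCV 4.12 (cv2) and the standard library are available. Lean on these libraries where they do the work, as an engineer would, in place of code of your own. Each camera call takes 0.05 s, during which the arm holds its last target. There are 200 camera calls.

## Working session

There is one attempt and no reset: what is moved stays moved. The work goes in short steps, Python scripts to look and compute and a tool call to move; the robot and the scene stay as the last step left them, time stands still between calls to the robot, and variables do not carry over. Pictures are saved under pics/ and viewed, at most 10 in all, crops included, and the job is handed in when it is done.

Besides the shell and the picture viewer there is one more tool, called after "Emit:" by a JSON object that holds its "op" and its "data". carry_out: Moves the arm, as the interface text tells. Its arguments: {"type":"object","properties":{"steps":{"type":"array"}},"required":["steps"]}

```bash
mkdir -p pics
python3 - <<'E'
from bench import ctrl
import cv2
for n in("top","scene"):
    cv2.imwrite(f"pics/{n}0.png",cv2.cvtColor(ctrl.camera(n),cv2.COLOR_RGB2BGR))
    p=ctrl.camera_params(n);print(n,p)
o=ctrl.get_obs();print({k:o[k] for k in("time_s","eef_pos","eef_rot","wrist_force","opening")})
E
```

```text
top {'vertical_fov': 50.12493865479093, 'cx': 279.6981098560446, 'cy': 209.15081173555123, 'k1': -0.1423811585803014, 'cam_to_world': array([[ 0.0101269 , -0.98329966,  0.1817119 ,  0.47215041],
       [-0.99975529, -0.00638217,  0.02118094, -0.10719556],
       [-0.0196675 , -0.18188193, -0.98312367,  0.929397  ],
       [ 0.        ,  0.        ,  0.        ,  1.        ]])}
scene {'vertical_fov': 45.33364545020494, 'cx': 287.1312517213862, 'cy': 203.8174960648539, 'k1': 0.0028586045862479268, 'cam_to_world': array([[-0.88153664, -0.33798512,  0.32963497,  0.33605073],
       [-0.47210749,  0.63517356, -0.61128477,  0.45420637],
       [-0.00277026, -0.69449306, -0.71949407,  0.70370325],
       [ 0.        ,  0.        ,  0.        ,  1.        ]])}
{'time_s': 0.1, 'eef_pos': array([0.18056352, 0.54553437, 0.30308326]), 'eef_rot': array([-2.81267997e-04,  1.59238500e-01,  9.87239848e-01, -7.09745030e-04]), 'wrist_force': array([-1.09295624e+00,  9.31530930e-04, -9.49807225e-02]), 'opening': 1.0013218748305444}
```

View pics/top0.png

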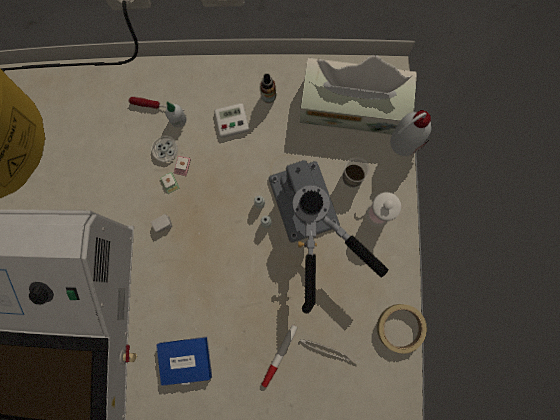

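View pics/scene0.png

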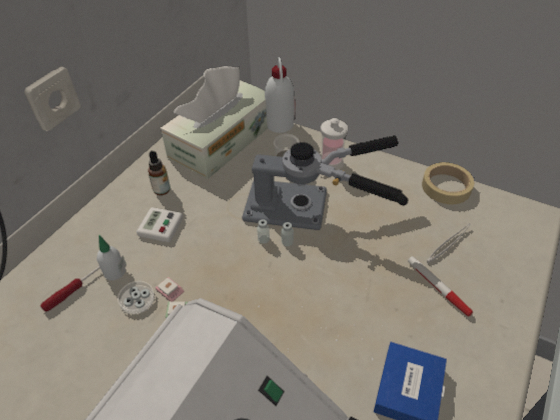

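The top picture shows the head at about (312,200), the lever grip running from (311,255) to (308,310), the bar to its right ending at (387,272), the vials at (259,201) and (266,221), and the tall white instrument at lower left. The scene view agrees: lever grip (350,182) to (403,198). I'll enlarge both around the handles.

```bash
cat > h.py <<'E'
import numpy as np, cv2
from bench import ctrl
def _c(n):
    p=ctrl.camera_params(n); f=210/np.tan(np.radians(p['vertical_fov'])/2)
    return p,np.array([[f,0,p['cx']],[0,f,p['cy']],[0,0,1]]),np.array([p['k1'],0,0,0.]),p['cam_to_world']
def at(n,uv,z):
    p,K,d,T=_c(n); r=cv2.undistortPoints(np.array([[uv]],float),K,d)[0,0]
    r=T[:3,:3]@[*r,1]; return T[:3,3]+r*(z-T[2,3])/r[2]
def px(n,P):
    p,K,d,T=_c(n); P=(np.atleast_2d(P)-T[:3,3])@T[:3,:3]
    return cv2.projectPoints(P,np.zeros(3),np.zeros(3),K,d)[0][:,0]
E
python3 - <<'E'
from h import *
a=cv2.imread("pics/top0.png")[145:325,245:415];b=cv2.imread("pics/scene0.png")[125:265,235:415]
cv2.imwrite("pics/ct.png",cv2.resize(a,None,fx=3.3,fy=3.3,interpolation=2)); cv2.imwrite("pics/cs.png",cv2.resize(b,None,fx=4,fy=4,interpolation=2))
E
```

```text
(no output)
```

View pics/ct.png

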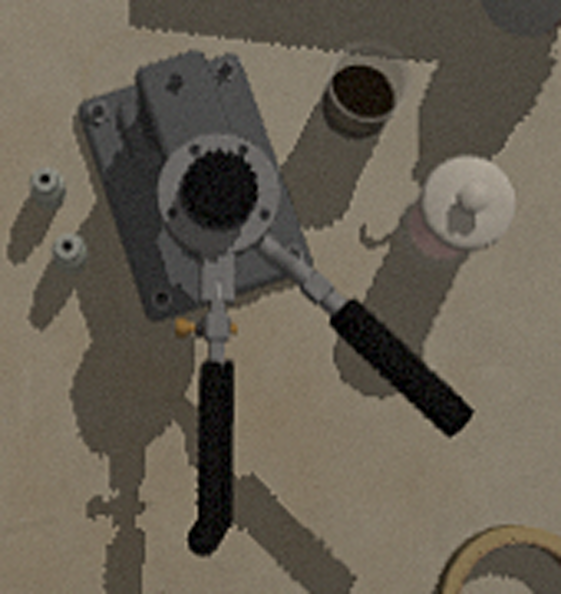

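View pics/cs.png

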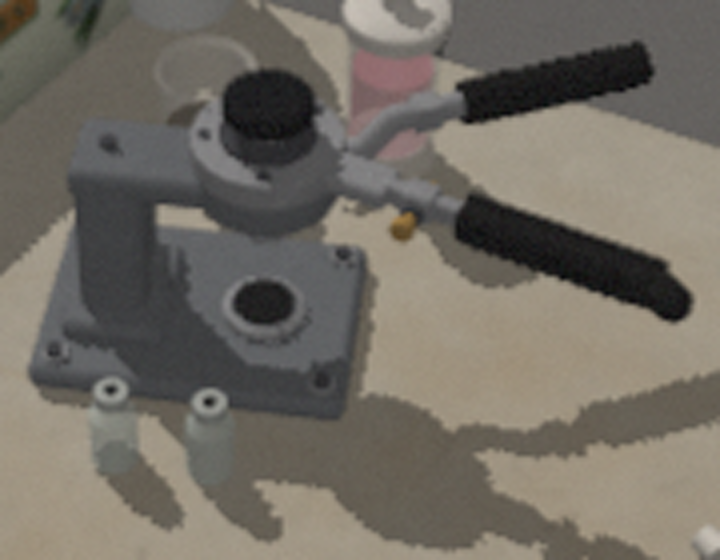

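The crops show, in crop pixels:
- **Top:** lever grip start (217,363), bend (214,520), tip (203,545); bar sleeve from (345,312) to (460,420); vials (46,183) and (69,247).
- **Scene:** grip start (470,222), tip (675,298); bar from (470,105) to (645,65).

Next I fit the crimper pose.

Run:
```python
from h import *
from scipy.optimize import least_squares
T=lambda u,v:(245+u/3.3,145+v/3.3); S=lambda u,v:(235+u/4,125+v/4)
def model(p,lt=0):
    x,y,w=p; a=w+np.pi
    def pol(r,an,z=.118): return [x+r*np.cos(an),y+r*np.sin(an),z]
    L=a-.34+lt; B=a+.24
    return np.array([pol(.092,L,.122),pol(.182,L,.122),pol(.092,B),pol(.184,B)]),np.array([pol(.092,L),pol(.092,B),pol(.184,B)])
ut=np.array([T(217,363),T(215,518),T(344,313),T(461,422)]);us=np.array([S(468,222),S(470,105),S(645,65)])
res=lambda p:np.r_[px("top",model(p)[0])-ut,px("scene",model(p)[1])-us].ravel()
s=least_squares(res,[.5,-.15,.3]);print(s.x,s.fun.reshape(-1,2).round(1).tolist())
x,y,w=s.x
for lt in(0,.34):
    L=w+np.pi-.34+lt;d=np.array([np.cos(L),np.sin(L)]);n=np.array([d[1],-d[0]])  # outward = clockwise
    for r in(.137,.197):print(lt,r,"face",(s.x[:2]+r*d+.009*n).round(4),"dir",d.round(3),"out",n.round(3))
print("head top",at("top",T(219,192),.148))
for q in((46,183),(69,247)):print("vial",at("top",T(*q),.046))
print("jar",at("top",T(468,203),.1))
for q in((0,212),(132,228),(108,335),(125,420)):print("box",[at("top",q,z).round(3).tolist() for z in(0,.2)])
```

```text
[ 0.63428734 -0.14334983  0.47754579] [[5.3, -2.8], [12.9, 0.4], [-7.0, 0.7], [-8.6, 6.1], [-2.4, -6.3], [-3.6, 3.0], [1.1, 5.5]]
0 0.137 face [ 0.4973 -0.1532] dir [-0.991 -0.137] out [-0.137  0.991]
0 0.197 face [ 0.4379 -0.1614] dir [-0.991 -0.137] out [-0.137  0.991]
0.34 0.137 face [ 0.5085 -0.1983] dir [-0.888 -0.46 ] out [-0.46   0.888]
0.34 0.197 face [ 0.4552 -0.2259] dir [-0.888 -0.46 ] out [-0.46   0.888]
head top [ 0.62770393 -0.14640708  0.148     ]
vial [ 0.65294043 -0.04623537  0.046     ]
vial [ 0.61356122 -0.0608852   0.046     ]
jar [ 0.63181946 -0.29147215  0.1       ]
box [[0.633, 0.549, 0.0], [0.599, 0.408, 0.2]]
box [[0.601, 0.228, 0.0], [0.573, 0.156, 0.2]]
box [[0.375, 0.268, 0.0], [0.396, 0.187, 0.2]]
box [[0.202, 0.226, 0.0], [0.26, 0.154, 0.2]]
```

Run:
```python
from h import *
T=lambda u,v:(245+u/3.3,145+v/3.3); S=lambda u,v:(235+u/4,125+v/4)
P={}
for k,n,q,z in [("Ls","top",T(217,363),.122),("Le","top",T(215,518),.122),("Bs","top",T(344,313),.118),("Be","top",T(461,422),.118),
 ("Lss","scene",S(468,222),.118),("Ltip","scene",S(680,300),.118),("Ltt","top",T(204,545),.12),("Bss","scene",S(470,105),.118),("Bes","scene",S(645,65),.118),("headdisc","top",T(220,190),.14),("heads","scene",S(266,140),.13)]:
    P[k]=at(n,q,z);print(k,P[k].round(4))
for a,b in(("Ls","Le"),("Bs","Be"),("Bss","Bes"),("Lss","Ltip")):
    d=P[b]-P[a];print(a,np.linalg.norm(d),np.arctan2(-d[1],-d[0]))
# foot edges (z~0.015)
for q in((80,105),(150,318),(313,262)):print("foot",at("top",T(*q),.015).round(4))
for q in((35,380),(340,412),(365,255)):print("footS",at("scene",S(*q),.015).round(4))
```

```text
Ls [ 0.538  -0.1465  0.122 ]
Le [ 0.4546 -0.1454  0.122 ]
Bs [ 0.5662 -0.2167  0.118 ]
Be [ 0.5066 -0.2801  0.118 ]
Lss [ 0.5333 -0.1434  0.118 ]
Ltip [ 0.439  -0.1412  0.118 ]
Ltt [ 0.4401 -0.1396  0.12  ]
Bss [ 0.5626 -0.2146  0.118 ]
Bes [ 0.5028 -0.2785  0.118 ]
headdisc [ 0.6304 -0.1474  0.14  ]
heads [ 0.6267 -0.1378  0.13  ]
Ls 0.08340918663677967 -0.012243642972180807
Bs 0.08708732229857262 0.8163727014467602
Bss 0.08754706855485501 0.8186861013165635
Lss 0.0943804793204222 -0.023106544629081835
foot [ 0.7101 -0.0648  0.015 ]
foot [ 0.5743 -0.1102  0.015 ]
foot [ 0.6101 -0.2117  0.015 ]
footS [ 0.7027 -0.0567  0.015 ]
footS [ 0.5699 -0.1051  0.015 ]
footS [ 0.6033 -0.2031  0.015 ]
```

The steel bar's real bearing is about 0.49 rad from the crimper's -x, not the 0.24 stated. The foot's yaw (0.32) and the lever (fully out, running along world -x) are consistent with each other. I'll therefore decide the stop by force and keep well away from the bar. First I need the instrument's height for the transit.

```bash
cat >> h.py <<'E'
from scipy.spatial.transform import Rotation as R
def rel(P,yaw=None):
    """shift and turn in tool axes from the current pose to world point P with tool y at angle yaw"""
    o=ctrl.get_obs(); q=o['eef_rot']; A=R.from_quat([*q[1:],q[0]])
    s=A.inv().apply(np.array(P)-o['eef_pos']); t=np.zeros(3)
    if yaw is not None:
        B=R.from_matrix(np.array([[np.sin(yaw)*-1,np.cos(yaw),0],[np.cos(yaw),np.sin(yaw),0],[0,0,-1]]).astype(float))
        t=(A.inv()*B).as_rotvec()
    return s.round(4),t.round(4)
E
python3 - <<'E'
from h import *
for z in(.1,.15,.2,.25,.3,.35,.4):print(z,at("top",(132,222),z).round(3),at("scene",(235,318),z).round(3))
print(rel([.493,-.06,.45],np.pi/2),rel([.18,.546,.45]))
E
```

```text
0.1 [0.599 0.193 0.1  ] [0.573 0.166 0.1  ]
0.15 [0.591 0.175 0.15 ] [0.553 0.19  0.15 ]
0.2 [0.583 0.157 0.2  ] [0.534 0.214 0.2  ]
0.25 [0.576 0.139 0.25 ] [0.514 0.238 0.25 ]
0.3 [0.568 0.12  0.3  ] [0.495 0.262 0.3  ]
0.35 [0.561 0.102 0.35 ] [0.475 0.286 0.35 ]
0.4 [0.553 0.084 0.4  ] [0.455 0.309 0.4  ]
(array([-0.4869, -0.4768, -0.1464]), array([-0.0014, -0.0006, -0.3198])) (array([ 0.0007,  0.    , -0.1469]), array([0., 0., 0.]))
```

Emit:
{"op": "carry_out", "data": {"steps": [0, 0, -0.05, 0, 0, 0, 0, 0, 0, -0.1, 0, 0, 0, 0, 0, 0, -0.147, 0, 0, 0, 0, -0.035, -0.035, -0.147, 0, 0, -0.02, 0, -0.07, -0.07, -0.147, 0, 0, -0.05, 0, -0.105, -0.103, -0.147, 0, 0, -0.08, 0, -0.14, -0.137, -0.147, 0, 0, -0.1, 0, -0.175, -0.171, -0.147, 0, 0, -0.12, 0, -0.21, -0.206, -0.147, 0, 0, -0.14, 0, -0.245, -0.24, -0.147, 0, 0, -0.16, 0, -0.28, -0.274, -0.147, 0, 0, -0.18, 0, -0.315, -0.308, -0.147, 0, 0, -0.21, 0, -0.35, -0.343, -0.147, 0, 0, -0.23, 0, -0.385, -0.377, -0.147, 0, 0, -0.25, 0, -0.42, -0.411, -0.147, 0, 0, -0.28, 0, -0.455, -0.446, -0.147, 0, 0, -0.3, 0, -0.487, -0.477, -0.147, 0, 0, -0.32, 0, -0.487, -0.477, -0.147, 0, 0, -0.32, 0, -0.487, -0.477, -0.147, 0, 0, -0.32, 0, -0.487, -0.477, -0.147, 0, 0, -0.32, 0]}}

```text
time_s: 2.1
eef_pos: [0.4928, -0.0593, 0.4507]
eef_rot: [-0.0, -0.0, 1.0, 0.0]
wrist_force: [0.0, 0.0, 0.1]
opening: -0.001
grasp_force: 0.0
```

Run:
```python
from h import *
o=ctrl.get_obs();print(o['time_s'],o['eef_pos'],o['eef_rot'],o['wrist_force'],o['opening'],o['q'])
print(rel([.493,-.085,.162],np.pi/2))
```

```text
2.1 [ 0.49275355 -0.05933341  0.45065405] [-3.11688330e-04 -3.17712439e-04  9.99999858e-01  2.93260645e-04] [0.04456831 0.03748826 0.12311733] -0.0010723531479125143 [-3.59640501e-01 -8.34802618e-02  1.59162679e+00  3.30020745e-04
  1.63423614e+00 -1.93105146e+00]
(array([-0.0004, -0.0258,  0.2886]), array([ 0.0006, -0.0006,  0.0006]))
```

Emit:
{"op": "carry_out", "data": {"steps": [0, -0.005, 0.04, 0, 0, 0, 0, 0, -0.01, 0.08, 0, 0, 0, 0, 0, -0.02, 0.12, 0, 0, 0, 0, 0, -0.02, 0.16, 0, 0, 0, 0, 0, -0.02, 0.2, 0, 0, 0, 0, 0, -0.02, 0.24, 0, 0, 0, 0, 0, -0.02, 0.27, 0, 0, 0, 0, 0, -0.02, 0.288, 0, 0, 0, 0, 0, -0.02, 0.288, 0, 0, 0, 0, 0, -0.02, 0.288, 0, 0, 0, 0]}}

```text
time_s: 3.1
eef_pos: [0.4933, -0.0791, 0.1637]
eef_rot: [0.0, -0.001, 1.0, -0.0]
wrist_force: [-0.2, 0.6, 0.3]
opening: 0.002
grasp_force: 0.0
```

Run:
```python
from h import *
t=ctrl.camera("top")[...,::-1];s=ctrl.camera("scene")[...,::-1]
print(px("top",[[.493,-.136,.118]]),px("scene",[[.493,-.136,.118]]))
a=cv2.resize(np.ascontiguousarray(t[190:340,230:400]),None,fx=2.3,fy=2.3,interpolation=2);b=cv2.resize(np.ascontiguousarray(s[110:260,270:440]),None,fx=2.3,fy=2.3,interpolation=2)
cv2.imwrite("pics/n1.png",np.hstack([a,b]))
o=ctrl.get_obs();print(o['time_s'],o['eef_pos'],o['wrist_force'])
```

```text
[[304.80969142 280.21948546]] [[372.70474477 191.05556909]]
3.2 [ 0.49410167 -0.07984082  0.16467274] [0.08681098 0.72528518 0.05138786]
```

View pics/n1.png

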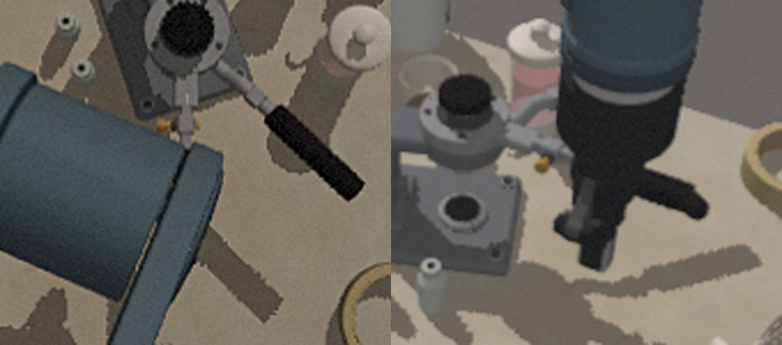

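The fingers are shut on the outer side of the lever at mid-grip, clear of everything. Creeping in to find contact.

Emit:
{"op": "carry_out", "data": {"steps": [0, -0.006, 0, 0, 0, 0, 0, 0, -0.012, 0, 0, 0, 0, 0, 0, -0.018, 0, 0, 0, 0, 0, 0, -0.023, 0, 0, 0, 0, 0, 0, -0.026, 0, 0, 0, 0, 0, 0, -0.029, 0, 0, 0, 0, 0, 0, -0.029, 0, 0, 0, 0, 0]}}

```text
time_s: 3.9
eef_pos: [0.4931, -0.1095, 0.1629]
eef_rot: [-0.0, 0.0, 1.0, -0.0]
wrist_force: [-0.3, -0.9, 0.0]
opening: -0.002
grasp_force: 0.0
```

Emit:
{"op": "carry_out", "data": {"steps": [0, -0.002, 0, 0, 0, 0, 0, 0, -0.004, 0, 0, 0, 0, 0, 0, -0.006, 0, 0, 0, 0, 0, 0, -0.008, 0, 0, 0, 0, 0, 0, -0.008, 0, 0, 0, 0, 0]}}

```text
time_s: 4.4
eef_pos: [0.4932, -0.1173, 0.1629]
eef_rot: [0.0, -0.0, 1.0, -0.0]
wrist_force: [-0.0, 0.7, -0.5]
opening: -0.001
grasp_force: 0.0
```

Emit:
{"op": "carry_out", "data": {"steps": [0, -0.002, 0, 0, 0, 0, 0, 0, -0.004, 0, 0, 0, 0, 0, 0, -0.006, 0, 0, 0, 0, 0, 0, -0.006, 0, 0, 0, 0, 0]}}

```text
time_s: 4.8
eef_pos: [0.4931, -0.1231, 0.1629]
eef_rot: [0.0, 0.0, 1.0, 0.0]
wrist_force: [-0.1, 1.9, 0.9]
opening: -0.002
grasp_force: 0.9
```

Contact at TCP y ≈ -0.122, as predicted. Now I follow the lever's arc to about 0.28 rad.

Emit:
{"op": "carry_out", "data": {"steps": [0.0005, -0.0035, 0, 0, 0, -0.025, 0, 0.001, -0.007, 0, 0, 0, -0.05, 0, 0.0014, -0.0104, 0, 0, 0, -0.075, 0, 0.0017, -0.0138, 0, 0, 0, -0.1, 0, 0.0019, -0.0173, 0, 0, 0, -0.125, 0, 0.002, -0.0207, 0, 0, 0, -0.15, 0, 0.002, -0.0242, 0, 0, 0, -0.175, 0, 0.002, -0.0277, 0, 0, 0, -0.2, 0, 0.0018, -0.0312, 0, 0, 0, -0.225, 0, 0.0015, -0.0346, 0, 0, 0, -0.25, 0, 0.0012, -0.0388, 0, 0, 0, -0.28, 0, 0.0012, -0.0388, 0, 0, 0, -0.28, 0, 0.0012, -0.0388, 0, 0, 0, -0.28, 0]}}

```text
time_s: 6.1
eef_pos: [0.4916, -0.161, 0.1628]
eef_rot: [-0.0, -0.139, 0.99, 0.001]
wrist_force: [-2.3, 5.1, 3.8]
opening: -0.004
grasp_force: 2.8
```

Emit:
{"op": "carry_out", "data": {"steps": [0.0004, -0.0027, 0, 0, 0, -0.02, 0, 0.0008, -0.0055, 0, 0, 0, -0.04, 0, 0.0008, -0.0055, 0, 0, 0, -0.04, 0, 0.0008, -0.0055, 0, 0, 0, -0.04, 0]}}

```text
time_s: 6.5
eef_pos: [0.4922, -0.1664, 0.1628]
eef_rot: [-0.001, -0.159, 0.987, 0.001]
wrist_force: [-1.9, 5.6, 5.1]
opening: -0.001
grasp_force: 3.1
```

Emit:
{"op": "carry_out", "data": {"steps": [0.0002, -0.001, 0, 0, 0, -0.01, 0, 0.0004, -0.002, 0, 0, 0, -0.015, 0, 0.0004, -0.002, 0, 0, 0, -0.015, 0]}}

```text
time_s: 6.8
eef_pos: [0.4925, -0.1683, 0.1628]
eef_rot: [-0.0, -0.167, 0.986, 0.001]
wrist_force: [-2.6, 6.6, 4.8]
opening: -0.0
grasp_force: 3.2
```

Emit:
{"op": "carry_out", "data": {"steps": [0, -0.001, 0, 0, 0, 0, 0, 0, -0.001, 0, 0, 0, 0, 0, 0, -0.001, 0, 0, 0, 0, 0]}}

```text
time_s: 7.1
eef_pos: [0.4927, -0.1692, 0.1628]
eef_rot: [-0.001, -0.167, 0.986, 0.001]
wrist_force: [-2.4, 5.1, 4.1]
opening: -0.001
grasp_force: 3.3
```

Emit:
{"op": "carry_out", "data": {"steps": [0, -0.001, 0, 0, 0, 0, 0, 0, -0.001, 0, 0, 0, 0, 0, 0, -0.001, 0, 0, 0, 0, 0]}}

```text
time_s: 7.4
eef_pos: [0.493, -0.1701, 0.1628]
eef_rot: [-0.001, -0.167, 0.986, 0.001]
wrist_force: [-2.8, 5.7, 4.5]
opening: 0.002
grasp_force: 3.4
```

Emit:
{"op": "carry_out", "data": {"steps": [0, -0.001, 0, 0, 0, 0, 0, 0, -0.001, 0, 0, 0, 0, 0, 0, -0.001, 0, 0, 0, 0, 0]}}

```text
time_s: 7.7
eef_pos: [0.4932, -0.171, 0.1628]
eef_rot: [-0.001, -0.167, 0.986, 0.001]
wrist_force: [-3.1, 7.2, 6.2]
opening: 0.0
grasp_force: 3.7
```

Emit:
{"op": "carry_out", "data": {"steps": [0, -0.001, 0, 0, 0, 0, 0, 0, -0.001, 0, 0, 0, 0, 0, 0, -0.001, 0, 0, 0, 0, 0]}}

```text
time_s: 8.0
eef_pos: [0.4933, -0.1713, 0.1628]
eef_rot: [-0.001, -0.167, 0.986, 0.002]
wrist_force: [-4.7, 9.5, 7.3]
opening: 0.002
grasp_force: 5.4
```

Emit:
{"op": "carry_out", "data": {"steps": [0, -0.001, 0, 0, 0, 0, 0, 0, -0.001, 0, 0, 0, 0, 0, 0, -0.001, 0, 0, 0, 0, 0]}}

```text
time_s: 8.3
eef_pos: [0.4934, -0.1716, 0.1628]
eef_rot: [-0.001, -0.167, 0.986, 0.003]
wrist_force: [-6.7, 11.8, 10.8]
opening: -0.001
grasp_force: 7.0
```

The TCP has stopped advancing while the force climbs (about 13 N), so the lever is on its stop. Holding with a touch more.

Emit:
{"op": "carry_out", "data": {"steps": [0, -0.0005, 0, 0, 0, 0, 0, 0, -0.0005, 0, 0, 0, 0, 0, 0, -0.0005, 0, 0, 0, 0, 0, 0, -0.0005, 0, 0, 0, 0, 0, 0, -0.0005, 0, 0, 0, 0, 0, 0, -0.0005, 0, 0, 0, 0, 0, 0, -0.0005, 0, 0, 0, 0, 0, 0, -0.0005, 0, 0, 0, 0, 0, 0, -0.0005, 0, 0, 0, 0, 0, 0, -0.0005, 0, 0, 0, 0, 0]}}

```text
time_s: 9.3
eef_pos: [0.4935, -0.1717, 0.1628]
eef_rot: [-0.001, -0.167, 0.986, 0.003]
wrist_force: [-6.7, 13.8, 11.7]
opening: -0.001
grasp_force: 7.8
```

Run:
```python
from h import *
t=ctrl.camera("top")[...,::-1];s=ctrl.camera("scene")[...,::-1]
a=cv2.resize(np.ascontiguousarray(t[190:340,230:400]),None,fx=2.3,fy=2.3,interpolation=2);b=cv2.resize(np.ascontiguousarray(s[110:260,270:440]),None,fx=2.3,fy=2.3,interpolation=2)
cv2.imwrite("pics/n2.png",np.hstack([a,b]))
o=ctrl.get_obs();print(o['time_s'],o['eef_pos'],o['wrist_force'])
```

```text
9.4 [ 0.49347317 -0.17170186  0.16279044] [-5.95592889 14.65096622 11.4286415 ]
```

View pics/n2.png

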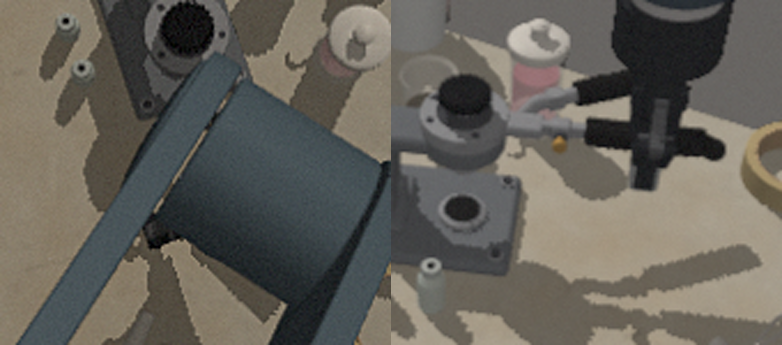

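The lever is on its stop, with the bar sleeve clearly separate behind it and the vials untouched. I'll hold a bit longer, then ease out.

Emit:
{"op": "carry_out", "data": {"steps": [0, 0, 0, 0, 0, 0, 0, 0, 0, 0, 0, 0, 0, 0, 0, 0, 0, 0, 0, 0, 0, 0, 0, 0, 0, 0, 0, 0, 0, 0, 0, 0, 0, 0, 0, 0, 0, 0, 0, 0, 0, 0, 0, 0, 0, 0, 0, 0, 0, 0, 0, 0, 0, 0, 0, 0, 0, 0, 0, 0, 0, 0, 0, 0, 0, 0, 0, 0, 0, 0]}}

```text
time_s: 10.4
eef_pos: [0.4935, -0.1717, 0.1628]
eef_rot: [-0.001, -0.167, 0.986, 0.003]
wrist_force: [-7.2, 13.2, 11.5]
opening: -0.003
grasp_force: 7.8
```

Emit:
{"op": "carry_out", "data": {"steps": [0, 0.001, 0, 0, 0, 0, 0, 0, 0.002, 0, 0, 0, 0, 0, 0, 0.003, 0, 0, 0, 0, 0, 0, 0.004, 0, 0, 0, 0, 0, -0.0007, 0.0074, 0, 0, 0, 0.025, 0, -0.0014, 0.0108, 0, 0, 0, 0.05, 0, -0.0022, 0.0142, 0, 0, 0, 0.075, 0, -0.003, 0.0176, 0, 0, 0, 0.1, 0, -0.004, 0.0209, 0, 0, 0, 0.125, 0, -0.005, 0.0242, 0, 0, 0, 0.15, 0, -0.0062, 0.0275, 0, 0, 0, 0.175, 0, -0.0074, 0.0307, 0, 0, 0, 0.2, 0, -0.0087, 0.034, 0, 0, 0, 0.225, 0, -0.0101, 0.0372, 0, 0, 0, 0.25, 0, -0.0115, 0.0404, 0, 0, 0, 0.275, 0, -0.013, 0.0435, 0, 0, 0, 0.3, 0, -0.013, 0.0435, 0, 0, 0, 0.3, 0, -0.013, 0.0435, 0, 0, 0, 0.3, 0]}}

```text
time_s: 12.2
eef_pos: [0.4924, -0.1289, 0.1628]
eef_rot: [-0.0, -0.018, 1.0, 0.0]
wrist_force: [-1.9, 2.7, 2.5]
opening: 0.0
grasp_force: 1.4
```

Still in contact (about 3 N). I'll ease the last few millimetres slowly, then back clear.

Emit:
{"op": "carry_out", "data": {"steps": [0, 0.0015, 0, 0, 0, 0.01, 0, 0, 0.003, 0, 0, 0, 0.02, 0, 0, 0.0045, 0, 0, 0, 0.03, 0, 0, 0.006, 0, 0, 0, 0.035, 0, 0, 0.0075, 0, 0, 0, 0.035, 0, 0, 0.009, 0, 0, 0, 0.035, 0, 0, 0.0105, 0, 0, 0, 0.035, 0, 0, 0.012, 0, 0, 0, 0.035, 0, 0, 0.015, 0, 0, 0, 0.035, 0, 0, 0.02, 0, 0, 0, 0.035, 0, 0, 0.025, 0, 0, 0, 0.035, 0, 0, 0.03, 0, 0, 0, 0.035, 0, 0, 0.04, 0, 0, 0, 0.035, 0, 0, 0.05, 0, 0, 0, 0.035, 0, 0, 0.05, -0.03, 0, 0, 0.035, 0, 0, 0.05, -0.07, 0, 0, 0.035, 0, 0, 0.05, -0.11, 0, 0, 0.035, 0, 0, 0.05, -0.15, 0, 0, 0.035, 0, 0, 0.05, -0.15, 0, 0, 0.035, 0, 0, 0.05, -0.15, 0, 0, 0.035, 0]}}

```text
time_s: 14.2
eef_pos: [0.4913, -0.0788, 0.3139]
eef_rot: [0.001, -0.0, 1.0, -0.0]
wrist_force: [-0.1, -0.0, -0.3]
opening: -0.002
grasp_force: 0.0
```

Run:
```python
from h import *
t=ctrl.camera("top")[...,::-1];s=ctrl.camera("scene")[...,::-1]
a=cv2.resize(np.ascontiguousarray(t[145:335,230:420]),None,fx=2,fy=2);b=cv2.resize(np.ascontiguousarray(s[110:300,230:430]),None,fx=2,fy=2)
cv2.imwrite("pics/n3.png",np.hstack([a,b]))
d=cv2.absdiff(s,cv2.imread("pics/scene0.png"));print("tip patch scene diff",d[175:205,385:412].mean(),"vials",d[215:250,250:300].mean())
o=ctrl.get_obs();print(o['time_s'],o['eef_pos'],o['wrist_force'])
```

```text
tip patch scene diff 3.713991769547325 vials 2.983619047619048
14.3 [ 0.49029126 -0.0785489   0.31156891] [-0.75319885  0.53498362 -0.47717552]
```

View pics/n3.png

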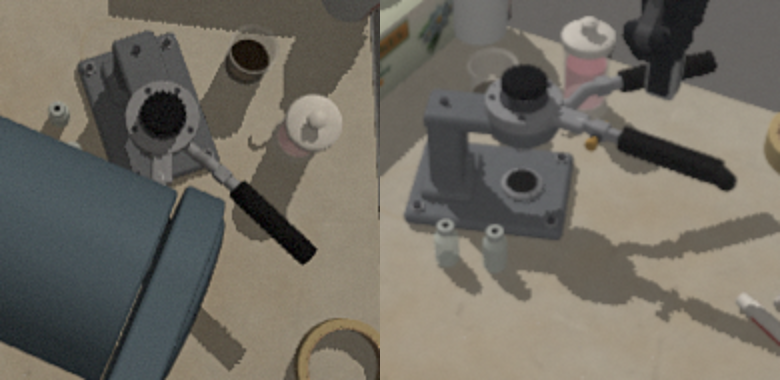

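The lever is back where it started (its tip matches the first picture), the vials, jar and beaker haven't moved, and the tool is clear. Handing in.

```bash
python3 -c "
from bench import ctrl
print(ctrl.hand_in())"
```

```text
the job is handed in; nothing more can be done
None
```

The job is handed in (no verdict came back): I held the lever on its stop at about 15 N for just over 2 s, eased it fully out with the fingers against it, and left it clear; the last pictures show the vials, jar and beaker unmoved.

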